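# Fit and cam-lock a snap die in the die holder

## Robot

A 7-joint arm with a two-finger parallel gripper is mounted at the origin on a cart in front of the work surface, level with it; the furniture and walls round the work are solid. World frame = base frame: x ahead of the robot, y to its left, z up, the work surface at z = 0. Lengths are in m, angles in rad, forces in N, time in s.
With the tool pointing down it reaches from about 0.375 to 0.925 m from the base axis. Payload 3.1 kg.
Tool frame: the origin (TCP) lies midway between the tips of the shut fingers; the grasp point (between the pads) lies 19 mm behind it (manip.grasp_offset is the distance from the TCP to the grasp point, in m); z points along the fingers, y is the line along which they close (so a half turn about z gives the same grasp; the last joint's range is limited). The gripper opens to 85 mm and grips with 20 to 120 N. Pads are 22 mm wide; open, the fingers measure 114 mm over their backs; the gripper's body (76 mm by 85 mm) begins 54 mm behind the grasp point. The pads swing forward as they close: fully open they stand 13 mm farther back than shut.
Start: joints at [-1.373, 0.383, 0.044, 1.598, -0.018, 1.161, -0.05], TCP at [0.189, 0.622, 0.231] pointing down, gripper open.
Joint ranges: [-2.61, 2.61], [-0.41, 2.15], [-1.48, 1.57], [0, 2.5], [-1.57, 4.71], [0.05, 1.97], [-2.85, 2.85]. Speed limits (rad/s): [2.79, 2.79, 3.14, 3.14, 3.14, 3.14, 3.14].

## Interface

Orientations are given as a rotation vector (axis times angle).
In Python, from station import manip, fingers, solve_ik, read_camera gives the robot as it stands. Calls block until the motion is done:
- manip.reach(position, orientation): joint-space move of the TCP to a pose.
- manip.line_to(position, max_speed=0.15, ori=None): straight line of the TCP; ori=None keeps the orientation; max_speed is the mean speed in m/s.
- manip.set_joints(angles): joint-space move.
- fingers.gripper_to(opening, squeeze=None): finger opening in m; squeeze is the grip in N (None keeps the last); returns when the fingers have stopped.
- manip.sleep(seconds).
- solve_ik(position, orientation): joint angles nearest the present ones, or None.
- read_camera(name): name is "scene" or "top"; returns a dict with "img" (384x512x3 uint8, red, green, blue), "range_z" (384x512 float32, m along the optical axis (not along the pixel's ray), 0 where there is no reading), "vfov" (degrees; the focal length in pixels is half the picture's height over the tangent of half this angle, whatever the lens; pixels are square), "cx", "cy" (the principal point, pixels), "rvec" (rotation vector, rad) and "tvec" (3), from world to camera coordinates, as OpenCV has them. Camera axes: x right, y down, z forward; pixel columns grow to the right and rows downward; lengths in m; the calibration is good to about 2 mm. A picture is of the moment at which its call begins.
A pose or a line that the arm cannot do raises manip.IKError and nothing moves.
- manip.finish_job(): hands the job in; it is judged then, once.
Readings, each from a call of its own:
- manip.get_t(): time.
- manip.get_joint_pos(): joint angles.
- manip.get_qd(): joint speeds.
- manip.get_joint_efforts(): joint torques, N m.
- manip.get_ee_pos(): TCP position.
- manip.get_eef_rot(): TCP orientation.
- manip.get_force(): force on the tool from outside, world axes, zero at the start.
- manip.get_torque(): the same for the moment, N m.
- manip.get_width(): finger opening in m.
- manip.get_finger_force(): force on a finger pad.
Only numpy, scipy, OpenCV 4.12 (cv2) and the standard library are available. Lean on these libraries where they do the work, as an engineer would, in place of code of your own. Each camera call takes 0.05 s, during which the arm holds its last target. There are 200 camera calls.

## Task

Take the brass-headed snap die out of the wooden rack and seat it in the bore of the green die holder, its collar fully down on the steel block. Then turn the black clamp knob gently clockwise, so that the cam's hook swings over the die's collar, until the sprung roller has dropped fully into the cam's notch, and stop there: force neither the hook against the die nor the cam against the end of its notch. Let go, and leave the steel-headed die in the rack and the other things where they are.

Things in the scene. Friction and masses are not known exactly. Their poses are not given: they have to be found in the camera images.
- die_holder: dark green cast plate, 86 (x) x 150 (y) x 12 mm, screwed to the table. Origin: centre of its underside, z up. On it: a bright steel block 50 x 50 mm, top at 24 mm, with the bore (at y = +47 mm); the clamp knob (vertical axis at y = -5 mm); and at y = -54 mm a green guide block (30 x 22 mm, top 43 mm) for the sprung roller, whose red pull button sticks out behind
- bore_mouth (a point): centre of the bore's mouth, on the top face of the steel block (24 mm above the table); its z axis is the bore's axis. Bore 17.5 mm in diameter, 24 mm deep, with a 2 mm chamfer
- cam_knob: black clamp knob: bar grip 14 mm wide (own x), 46 mm long (own y), 26 mm high, underside 48 mm and top 74 mm above the table; a white line marks its +y end. Origin: on the axis, 60 mm above the table. At the start the +y end points 0.35 to 0.6 rad anticlockwise (from above) of the line from knob to bore. It locks clockwise and stays where left. 35 N between cam and roller adds about 0.85 N m
- knob_axis (a point): point on the knob's axis in the middle of the steel cam under it (cam 32 to 40 mm above the table; rim 24 to 27 mm from the axis, a hook reaching 38 mm). The cam is fixed to the knob by a set screw at an angle that differs between units, so the bar does not tell where the notch is: the turn to go is 0.7 to 1.45 rad. The hook passes 1.5 mm above a fully seated collar; a higher one blocks it
- lock_roller: brass roller, 9 mm across, on a sprung plunger that presses it level on the cam's rim (6 to 8 N), across the knob from the bore. Origin: its centre, 36 mm above the table. It rides 28 to 32 mm from the knob's axis; dropped, 25 mm. Riding, the knob needs about 0.25 N m; over the last 0.3 rad the falling roller eases this to about 0; then some 0.06 rad are free, then the end wall stops it hard
- brass_die: snap die with a brass head: shank 16 mm in diameter, 18 mm long, chamfered foot; steel collar 38 mm in diameter, 6 mm thick; brass head 20 mm in diameter, 30 mm high, with a dark ring. Origin: centre of the shank's foot; z up, top at 54 mm. 0.14 kg. Fully seated, the origin lies 18 mm below bore_mouth. It starts upright in a hole of the rack, its collar on the rack
- steel_die: the other die, alike but with a grey steel head that ends in a small point; stands in another hole of the rack and stays there. Origin: centre of the shank's foot
- die_rack: beech block 60 (x) x 160 (y) x 22 mm, fixed on the table, with three holes in a row at y = -50, 0 and +50 mm, 18 mm in diameter. Origin: centre of its underside
- snap_tin: round white tin with a red label patch, 63 mm across, 24 mm high; bystander
- tape_measure: yellow spring tape measure, 56 x 100 x 26 mm; bystander
- chalk_1: blue tailor's chalk, 37 x 47 x 9 mm; bystander
- thimble: steel thimble, 20 mm across, 22 mm high; bystander
Mind the look-alikes: they are no part of the job. What is shaped like the brass_die but purple is not meant.

How it is judged:
On the way, in this order (a step that is already met when the one before it is completed fails the run):
1. the brass-headed die is fully seated in the bore (horizontal distance between brass_die and bore_mouth below 0.002 m and z of brass_die in the frame of bore_mouth below -0.0165 m and angle between brass_die's own z axis and vertical below 0.08 rad), for 0.2 s.
2. the sprung roller has dropped into the cam's notch (horizontal distance between lock_roller and cam_knob below 0.026 m), for 0.2 s.
At the end, for the whole second after the job is handed in: brass-headed die in the bore: within 2 mm of its axis, collar within 1.5 mm of the steel block, upright within 0.08 rad, at rest; the roller's centre within 26 mm of the knob's axis (dropped into the notch); the steel-headed die within 5 mm of its place in the rack (all of step 1 and horizontal distance between lock_roller and cam_knob below 0.026 m and linear speed of brass_die below 0.01 m/s and distance of steel_die from where it was at the start of the episode below 0.005 m); the robot touches nothing.
It fails at once if the cam is forced against the roller: more than 35 N between them (contact force between lock_roller and cam_knob above 35 N).
It fails at once if the hook is driven against the die with more than 25 N (contact force between brass_die and cam_knob above 25 N).
It fails at once if a bystander is moved by more than 20 mm (distance of any of snap_tin, tape_measure, chalk_1, thimble, steel_die from where it was at the start of the episode above 0.02 m).
It also fails if it takes over 72 s, if anything falls off the work surface, if the arm or the gripper's body presses on something with over 40 N, if the wrist force passes 120 N, or if a joint passes its speed limit or range.

## Working session

There is one attempt and no reset: what is moved stays moved. The work goes in short steps, each a Python script; the robot and the scene stay as the last script left them, time stands still between calls to the robot, and variables do not carry over. Pictures are saved under pics/ and viewed, at most 10 in all, crops included, and the job is handed in when it is done.

```bash
mkdir -p pics; ls
cat > h.py <<'E'
import numpy as np, cv2
from station import manip, fingers, solve_ik, read_camera
def cam(n):
    c=read_camera(n); h,w=c["img"].shape[:2]
    c["f"]=h/2/np.tan(np.radians(c["vfov"])/2); c["R"]=cv2.Rodrigues(np.array(c["rvec"],float))[0]; c["t"]=np.array(c["tvec"],float).ravel()
    return c
def ray(c,u,v):
    d=np.array([(u-c["cx"])/c["f"],(v-c["cy"])/c["f"],1.0]); return c["R"].T@d, -c["R"].T@c["t"]
def atz(c,u,v,z):
    d,o=ray(c,u,v); return o+d*(z-o[2])/d[2]
def atd(c,u,v):
    d,o=ray(c,u,v); return o+d*float(c["range_z"][int(round(v)),int(round(u))])
def proj(c,p):
    q=c["R"]@np.array(p)+c["t"]; return c["cx"]+c["f"]*q[0]/q[2], c["cy"]+c["f"]*q[1]/q[2]
def save(c,name,box=None,s=1):
    im=c["img"]
    if box: im=im[box[1]:box[3],box[0]:box[2]]
    cv2.imwrite("pics/"+name+".png",cv2.resize(im[...,::-1],None,fx=s,fy=s,interpolation=cv2.INTER_CUBIC))
E
python3 - <<'E'
from h import *
a=cam("top");b=cam("scene")
im=np.vstack([a["img"],b["img"]])
for c,n in((a,"top0"),(b,"scene0")):
    save(c,n,None,1.5)
    print(n,c["f"],c["cx"],c["cy"],-c["R"].T@c["t"],c["R"][2]); np.savez(n,**c)
print(manip.get_t(),manip.get_eef_rot(),manip.grasp_offset)
E
```

```text
pics
top0 453.62777214516973 253.2427798163034 190.64028445051449 [0.30519354 0.0876611  1.30783769] [ 0.17614761 -0.00177176 -0.98436217]
scene0 422.4887161306266 258.31780241317324 192.1762444397457 [-0.07038437 -0.39169249  0.68483159] [ 0.62462359  0.46635942 -0.62638189]
0.1 [-0.46274463 -3.10708219  0.00378644] 0.0187
```

View pics/top0.png

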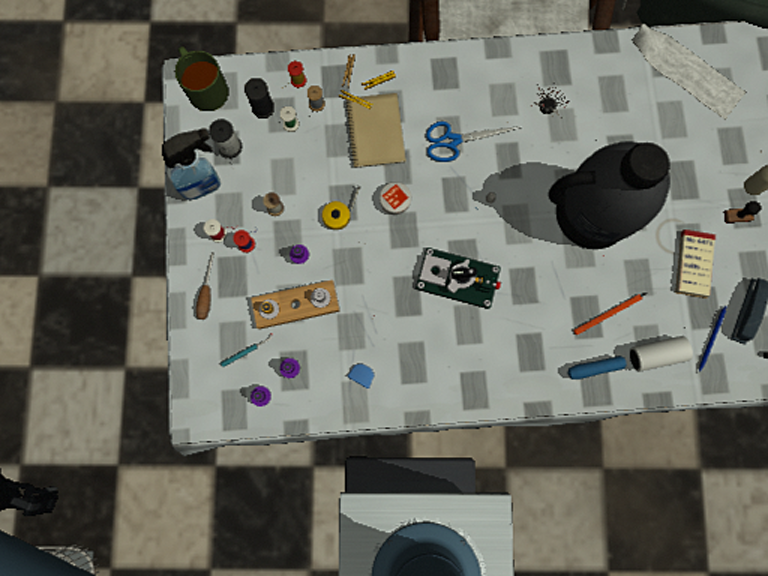

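View pics/scene0.png

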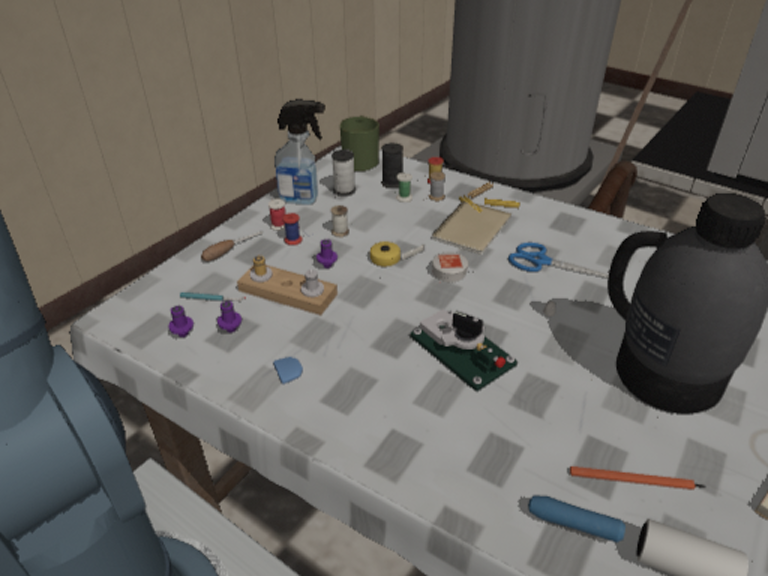

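The top view shows the rack centred near (295,303). The possible targets are:
- brass head at (265,308), in the rack
- steel head at (318,292), in the rack
- purple look-alikes at (298,254), (288,367) and (260,396)

The holder is near (457,277), with its bore end to the left, the knob at (460,273) and the red button at (497,285). I choose (265,308) and will check it in a close crop.

Run:
```python
from h import *
c=dict(np.load("top0.npz"))
im=c["img"][...,::-1]
k=lambda x0,y0,x1,y1:cv2.resize(im[y0:y1,x0:x1],None,fx=8,fy=8,interpolation=cv2.INTER_CUBIC)
A=k(160,180,235,222); B=k(268,160,343,207-13+13)
cv2.imwrite("pics/crop1.png",np.vstack([A,B][:1])); cv2.imwrite("pics/crop2.png",B)
# both in one <=800x600
A=cv2.resize(im[180:222,160:235],None,fx=7,fy=7,interpolation=cv2.INTER_CUBIC)
B=cv2.resize(im[162:205,268:343],None,fx=7,fy=7,interpolation=cv2.INTER_CUBIC)
cv2.imwrite("pics/crop.png",np.vstack([A,B])); print(A.shape,B.shape)
```

```text
(294, 525, 3) (301, 525, 3)
```

View pics/crop.png

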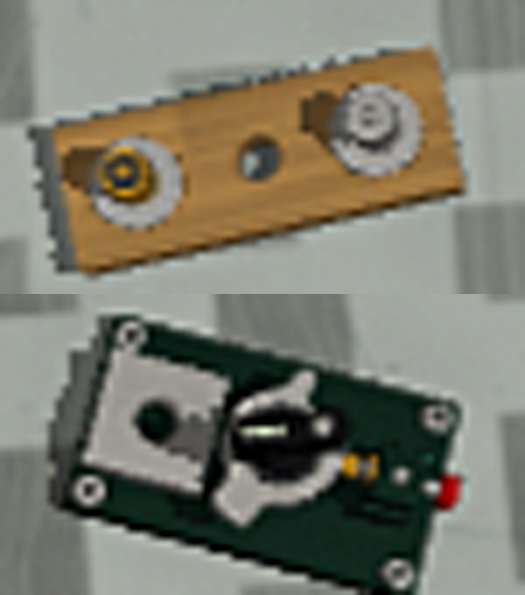

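The crop confirms brass at crop (125,174) on its white collar, steel at (370,118). The holder has the bore at (155,423), the white line on the bar's left end from (243,437) to (285,431), the hook at lower left (235,505) and the roller at (360,465).

Run:
```python
from h import *
c=dict(np.load("top0.npz")); np.set_printoptions(precision=4,suppress=True)
A=lambda x,y,z:atz(c,160+(x+.5)/7-.5,180+(y+.5)/7-.5,z)
B=lambda x,y,z:atz(c,268+(x+.5)/7-.5,162+(y-294+.5)/7-.5,z)
h=A(125,174,.058);col=A(137,183,.028);mid=A(260,158,.022);st=A(370,118,.058);stc=A(375,128,.028)
print("head",h,"collar",col,"mid",mid,"steel",st,stc,"d",np.linalg.norm((col-mid)[:2]),np.linalg.norm((stc-mid)[:2]))
scr=[B(131,333,.014),B(89,490,.014),B(438,416,.014),B(398,573,.014)]
cen=np.mean(scr,0);bore=B(155,423,.024);knob=B(288,432,.074);rol=B(360,465,.04);btn=B(450,490,.036)
bl=np.mean([B(115,355,.024),B(232,383,.024),B(85,468,.024),B(200,494,.024)],0)
print("cen",cen,"bore",bore,"block",bl,"knob",knob,"rol",rol,btn)
u=(scr[0]+scr[1]-scr[2]-scr[3])[:2];u/=np.linalg.norm(u);print("holder y dir",u,np.arctan2(u[1],u[0]), "screw spans",np.linalg.norm(scr[0]-scr[1]),np.linalg.norm(scr[0]-scr[2]))
print("pred bore",cen[:2]+.047*u,"pred knob",cen[:2]-.005*u,"pred roller",cen[:2]-.037*u)
l=B(243,437,.074)-B(285,431,.074);print("line ang",np.arctan2(l[1],l[0])-np.arctan2(u[1],u[0]),np.linalg.norm(l))
hk=B(232,507,.04);k=cen[:2]-.005*u;d=hk[:2]-k;print("hook",hk,np.linalg.norm(d),np.arctan2(d[1],d[0])-np.arctan2(u[1],u[0]))
for n,(x,y) in dict(tin=(395,198),chalk=(361,376),tape=(336,215),p1=(298,254)).items(): print(n,atz(c,x/1.5,y/1.5,.02))
# depth check
for n,f in (("rack",(300/1.5,301/1.5)),("block",(430/1.5,268/1.5))): print(n,atd(c,*f))
```

```text
head [0.4883 0.2961 0.058 ] collar [0.4891 0.2961 0.028 ] mid [0.5006 0.2471 0.022 ] steel [0.5116 0.1992 0.058 ] [0.5124 0.1998 0.028 ] d 0.05032566475248012 0.048761629214868936
cen [ 0.5568 -0.0657  0.014 ] bore [ 0.5669 -0.0198  0.024 ] block [ 0.5662 -0.021   0.024 ] knob [ 0.5535 -0.0683  0.074 ] rol [ 0.5469 -0.1017  0.04  ] [ 0.5375 -0.1387  0.036 ]
holder y dir [0.2589 0.9659] 1.3089387726844315 screw spans 0.06914328378832608 0.1321132076930658
pred bore [ 0.5689 -0.0203] pred knob [ 0.5555 -0.0705] pred roller [ 0.5472 -0.1014]
line ang 0.4134066077576253 0.01687569299172453
hook [ 0.5291 -0.0494  0.04  ] 0.03374770566568442 1.1574996084568507
tin [0.7118 0.0567 0.02  ]
chalk [0.3636 0.1196 0.02  ]
tape [0.6762 0.1722 0.02  ]
p1 [0.5974 0.2444 0.02  ]
rack [0.5054 0.2381 0.0192]
block [ 0.5727 -0.0117  0.0149]
```

```bash
cat >> h.py <<'E'
from scipy.spatial.transform import Rotation as Ro
def ori(a):
    y=np.array([np.cos(a),np.sin(a),0]);z=np.array([0,0,-1.]);x=np.cross(y,z)
    return Ro.from_matrix(np.c_[x,y,z]).as_rotvec()
U=np.array([.2589,.9659]);PHI=1.3089
np.set_printoptions(precision=4,suppress=True)
E
python3 - <<'E'
from h import *
for n,p in (("die",(.4885,.2961)),("bore",(.5675,-.0202)),("knob",(.5545,-.0695))):
  for a in (-.262,-.262+np.pi,-.262+np.pi/2,-.262-np.pi/2,.15,.15+np.pi,-1.35,-1.35+np.pi):
    q=solve_ik([*p,.08],ori(a)); print(n,round(a,2),None if q is None else np.array(q))
E
```

```text
die -0.26 [-1.0203  0.4559  0.4873  1.9237 -0.2833  0.8293 -0.6441]
die 2.88 [-0.6171  0.4184 -0.0001  1.904   0.0001  0.8192  2.2623]
die 1.31 [-0.824   0.4257  0.2473  1.9144 -0.139   0.8178  0.8061]
die -1.83 [-1.1531  0.4949  0.6562  1.9296 -0.3966  0.8482 -2.1202]
die 0.15 [-0.9797  0.4474  0.4369  1.9219 -0.2517  0.8256 -0.2586]
die 3.29 [-0.5575  0.4202 -0.071   1.901   0.0395  0.8217  2.6423]
die -1.35 [-1.0959  0.4758  0.5825  1.9271 -0.3456  0.8386 -1.6799]
die 1.79 [-0.7621  0.4212  0.1729  1.9113 -0.0966  0.817   1.2537]
bore -0.26 [-0.6593  0.5251  0.768   1.9412 -0.4756  0.8641  0.0975]
bore 2.88 [ 0.8992  0.832  -1.2486  1.8703  0.8846  1.1347  2.1922]
bore 1.31 [-0.5983  0.4977  0.6867  1.9387 -0.415   0.8493  1.6179]
bore -1.83 [-0.8615  0.687   1.07    1.9483 -0.7423  0.9666 -1.2591]
bore 0.15 [-0.6378  0.5147  0.7391  1.9403 -0.4536  0.8584  0.4913]
bore 3.29 [-0.9903  0.9892  1.3672  1.952  -1.0708  1.2013 -2.1863]
bore -1.35 [-0.7764  0.6002  0.934   1.9455 -0.6134  0.9089 -0.878 ]
bore 1.79 [-0.5581  0.4828  0.6345  1.937  -0.378   0.8416  2.0699]
knob -0.26 [-0.719   0.6015  0.969   1.968  -0.6326  0.9092  0.3184]
knob 2.88 [ 0.9981  0.8139 -1.2479  1.892   0.8725  1.12    2.2817]
knob 1.31 [-0.6076  0.5236  0.8093  1.9641 -0.4967  0.8625  1.7777]
knob -1.83 [-0.7925  0.6812  1.0878  1.9704 -0.7474  0.9623 -1.1612]
knob 0.15 [-0.7075  0.5915  0.9515  1.9676 -0.6167  0.9029  0.7176]
knob 3.29 [-0.9139  0.9731  1.368   1.9738 -1.0613  1.1876 -2.0953]
knob -1.35 [-0.7613  0.6433  1.0353  1.9694 -0.6952  0.9365 -0.7194]
knob 1.79 [-0.5079  0.4782  0.677   1.9601 -0.3983  0.8381  2.1779]
```

Run:
```python
from h import *
T=lambda s:print(s,"t",round(manip.get_t(),2),"p",np.array(manip.get_ee_pos()),"F",np.array(manip.get_force()),"w",round(manip.get_width(),4))
P=[.4885,.2961]
fingers.gripper_to(.05,25)
manip.reach([*P,.11],ori(1.309)); T("above")
manip.line_to([*P,.033],.12); T("down")
fingers.gripper_to(.0,20); T("grip1")
c=cam("top");save(c,"g1",(150,165,250,235),7);
fingers.gripper_to(.05); T("open")
manip.reach([*P,.033],ori(-.262)); T("turned")
fingers.gripper_to(.0,60); T("grip2")
```

```text
above t 2.22 p [0.488  0.2983 0.1104] F [ 0.0743 -0.1985  0.779 ] w 0.0501
down t 3.01 p [0.489  0.2966 0.0335] F [0.3273 1.1811 0.4631] w 0.0498
grip1 t 3.38 p [0.4896 0.2972 0.0342] F [0.1438 0.2206 2.3682] w 0.0193
open t 3.83 p [0.4881 0.2957 0.0326] F [-0.5279 -0.5316 -0.2498] w 0.05
turned t 5.05 p [0.4884 0.2961 0.0329] F [-0.1076  0.0662  0.704 ] w 0.0496
grip2 t 5.43 p [0.4888 0.296  0.0332] F [-0.727   0.0353  1.4088] w 0.0183
```

Run:
```python
from h import *
T=lambda s:print(s,"t",round(manip.get_t(),2),"p",np.array(manip.get_ee_pos()),"F",np.array(manip.get_force()),"w",round(manip.get_width(),4))
manip.line_to([.4885,.2961,.13],.15); T("lift")
manip.reach([.5675,-.0202,.13],ori(-.262)); T("over")
manip.line_to([.5675,-.0202,.08],.1); manip.sleep(.3); T("hover")
a=cam("top");b=cam("scene");np.savez("t1",**a);np.savez("s1",**b)
for c in(a,b): print(proj(c,[.5675,-.0202,.03]))
A=cv2.resize(a["img"][160:210,260:345],None,fx=6,fy=6,interpolation=cv2.INTER_CUBIC)
B=cv2.resize(b["img"][180:230,260:345],None,fx=6,fy=6,interpolation=cv2.INTER_CUBIC)
cv2.imwrite("pics/hov.png",np.vstack([A,B])[...,::-1])
```

```text
lift t 6.23 p [0.4874 0.2957 0.129 ] F [-0.1383  0.7578 -2.4387] w 0.0185
over t 7.47 p [ 0.5675 -0.0178  0.1295] F [-0.2566  1.2359 -1.831 ] w 0.0183
hover t 8.42 p [ 0.568  -0.0202  0.0807] F [ 0.311  -0.8793 -1.5761] w 0.0182
(np.float64(290.0362258497781), np.float64(179.3875987043893))
(np.float64(294.5444431366297), np.float64(213.98119818175684))
```

View pics/hov.png

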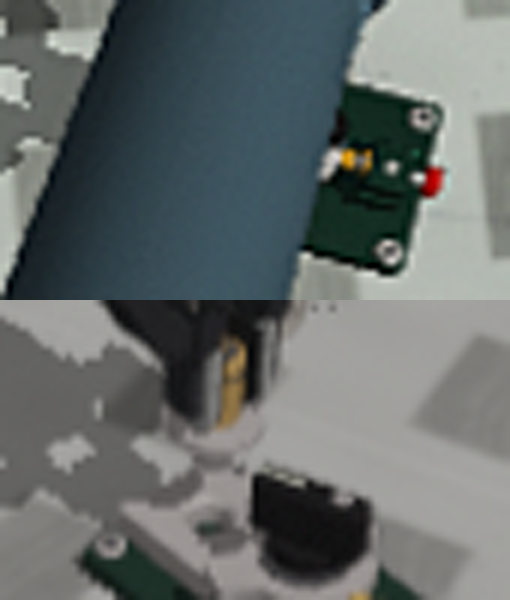

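The die is held upright above the bore. In the scene crop, the collar is at about (213,430) and the bore at about (218,530). I'll overlay the predicted circles on a larger crop.

```bash
cat > ov.py <<'E'
from h import *
b=dict(np.load("s1.npz")); x0,y0,s=278,225-0,14
x0,y0=278,228-0
x0,y0,w,h=278,232-40,50,42
im=cv2.resize(b["img"][y0:y0+h,x0:x0+w],None,fx=s,fy=s,interpolation=cv2.INTER_CUBIC)[...,::-1].copy()
def circ(cx,cy,z,r,col):
    th=np.linspace(0,2*np.pi,73); pts=np.array([proj(b,[cx+r*np.cos(t),cy+r*np.sin(t),z]) for t in th])
    cv2.polylines(im,[np.round(((pts-[x0,y0])+.5)*s-.5).astype(int)],True,col,1)
t=[.568,-.0202]
circ(*t,.0699,.019,(0,0,255)); circ(*t,.0759,.019,(0,255,255)); circ(*t,.0519,.008,(255,0,255)); circ(.5675,-.0202,.024,.00875,(0,255,0)); circ(.5675,-.0202,.024,.01075,(255,255,0))
cv2.imwrite("pics/ov.png",im)
E
python3 ov.py
```

```text
(no output)
```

View pics/ov.png

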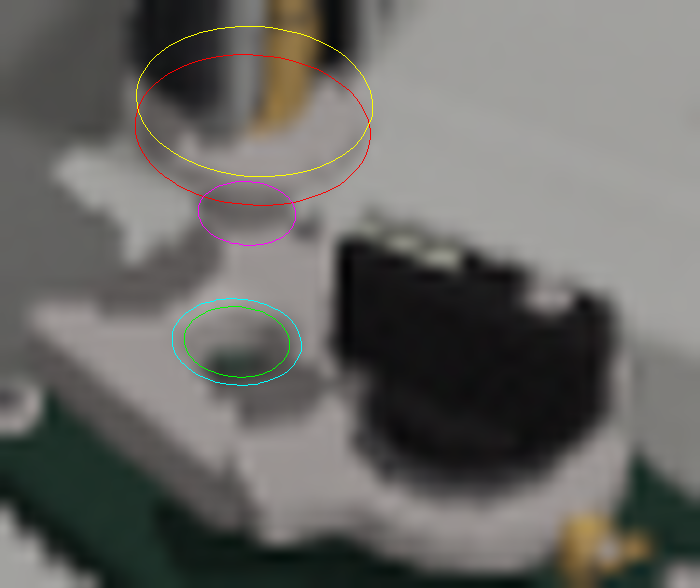

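The collar matches the prediction to about 1 mm. The bore is shadowed here, so I'll check it on the unobstructed first pictures from both cameras.

```bash
cat > ov2.py <<'E'
from h import *
out=[]
for f,(x0,y0) in (("scene0",(272,192)),("top0",(271,160))):
    b=dict(np.load(f+".npz")); s=11;w,h=36,50
    im=cv2.resize(b["img"][y0:y0+h,x0:x0+w],None,fx=s,fy=s,interpolation=cv2.INTER_CUBIC)[...,::-1].copy()
    def poly(P,col):
        pts=np.array([proj(b,p) for p in P]); cv2.polylines(im,[np.round(((pts-[x0,y0])+.5)*s-.5).astype(int)],True,col,1)
    c=np.array([.5675,-.0202]); V=np.array([U[1],-U[0]])
    th=np.linspace(0,2*np.pi,60)
    poly([[c[0]+.00875*np.cos(t),c[1]+.00875*np.sin(t),.024] for t in th],(0,255,0))
    poly([[*(c+.025*(i*U+j*V)),.024] for i,j in((1,1),(1,-1),(-1,-1),(-1,1))],(0,0,255))
    out.append(im)
cv2.imwrite("pics/ov2.png",np.hstack(out))
E
python3 ov2.py
```

```text
(no output)
```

View pics/ov2.png

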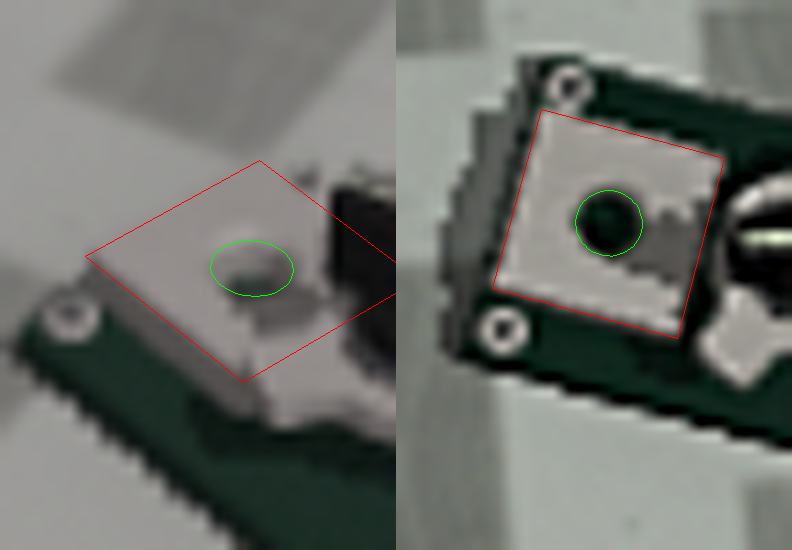

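Both overlays lie on the block's edges and on the bore, so (0.5675, -0.0202) holds. Next is the insertion, with force checks.

Run:
```python
from h import *
F0=np.array([-.1,0,-1.6]); xy=np.array([.5675,-.0202])
manip.line_to([*xy,.056],.06); manip.sleep(.15)
z=.056
while z>.0325:
    z-=.002; manip.line_to([*xy,z],.05); manip.sleep(.05)
    f=np.array(manip.get_force())-F0; p=np.array(manip.get_ee_pos()); print(round(z,4),p,f)
    if f[2]>10: break
manip.sleep(.2);print(manip.get_t(),np.array(manip.get_ee_pos()),np.array(manip.get_force()),np.array(manip.get_torque()))
```

```text
0.054 [ 0.5675 -0.0202  0.054 ] [ 0.5024 -0.2664  0.1199]
0.052 [ 0.5674 -0.0202  0.0519] [-0.146  -0.0421 -0.321 ]
0.05 [ 0.5676 -0.0202  0.05  ] [ 0.3184 -0.9952  0.7893]
0.048 [ 0.5676 -0.0202  0.0479] [ 1.1902 -0.1776 -0.6371]
0.046 [ 0.5676 -0.0202  0.0459] [ 0.8583  0.0079 -0.1786]
0.044 [ 0.5676 -0.0202  0.0439] [ 1.3572 -0.0648 -0.8259]
0.042 [ 0.5676 -0.0203  0.0419] [-0.1357 -0.2528 -1.617 ]
0.04 [ 0.5676 -0.0203  0.0399] [ 1.0884 -0.6415 -0.9123]
0.038 [ 0.5676 -0.0203  0.0379] [ 1.7637 -0.1652 -1.1513]
0.036 [ 0.5676 -0.0203  0.0359] [ 1.7088 -1.4194 -1.3014]
0.034 [ 0.5677 -0.0202  0.0352] [-1.3459  0.7955  7.4369]
0.032 [ 0.5678 -0.0202  0.0351] [-5.942   0.6438 21.1429]
13.0167 [ 0.5678 -0.0202  0.0351] [-6.5032  1.4978 18.8947] [0.1021 1.2551 0.0242]
```

Contact came at TCP z = 0.0352, which is the seated height. Now release and move above the knob.

Run:
```python
from h import *
fingers.gripper_to(.036); manip.line_to([.5675,-.0202,.14],.15)
K=[.554,-.0704]
manip.reach([*K,.14],ori(.15)); manip.sleep(.2)
print(manip.get_t(),np.array(manip.get_ee_pos()),np.array(manip.get_joint_pos()),np.array(manip.get_force()),np.array(manip.get_torque()))
b=cam("scene");save(b,"seat",(265,180,335,232),10)
print(atd(b,*proj(b,[.5675,-.0202,.060])))
```

```text
14.9083 [ 0.5542 -0.0688  0.1395] [-0.545   0.3816  0.7116  1.9279 -0.3056  0.9422  0.4652] [0.9257 0.446  1.05  ] [ 0.0418  0.0539 -0.0033]
[ 0.5669 -0.0205  0.0606]
```

View pics/seat.png

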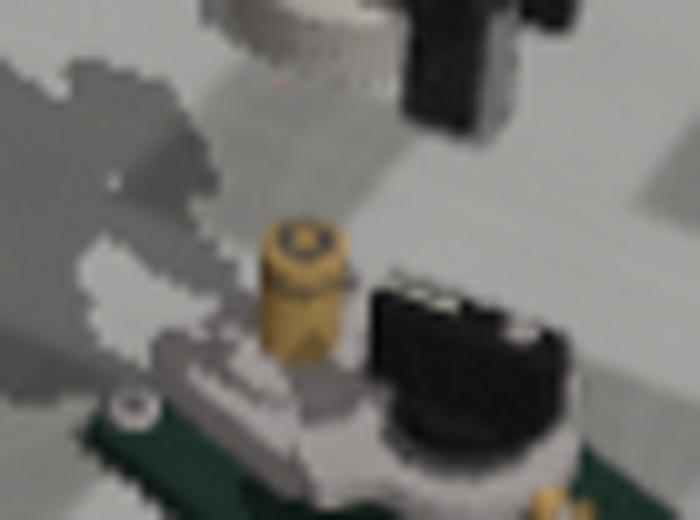

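The die is seated: its head top reads z = 0.0606 and it stands upright at crop (303,240). The bar's white line runs from (390,280) to (460,300). Now grip the knob and turn it in small steps.

```bash
cat >> h.py <<'E'
def tq(n=6):
    v=[]
    for _ in range(n): v.append(manip.get_torque()[2]); manip.sleep(.02)
    return np.mean(v)
E
python3 - <<'E'
from h import *
K=[.554,-.0704]
manip.line_to([*K,.046],.1); manip.sleep(.2)
print(np.array(manip.get_ee_pos()),np.array(manip.get_force()),tq())
fingers.gripper_to(0.,40); manip.sleep(.2)
print("grip",manip.get_width(),np.array(manip.get_ee_pos()),np.array(manip.get_force()),np.array(manip.get_torque()))
q=np.array(solve_ik([*K,.046],ori(.15))); qa=np.array(manip.get_joint_pos()); print(q,qa)
base=tq(); turn=0; print("base",base)
while turn<.58:
    turn+=.04; q[6]-=.04; manip.set_joints(q)
    t=tq(4)-base; print(round(turn,3),round(t,3),round(qa[6]-manip.get_joint_pos()[6],3),np.array(manip.get_force()))
    if abs(t)>.5: print("STOP"); break
print(manip.get_t())
E
```

```text
[ 0.5546 -0.0704  0.0467] [ 0.4795 -0.204  -0.5721] 0.02323152746429669
grip 0.022176060404123718 [ 0.5554 -0.0702  0.0467] [3.0202 0.6672 4.1951] [ 0.2401 -0.5753 -0.0091]
[-0.4608  0.5268  0.6226  1.9719 -0.4317  0.7763  0.5622] [-0.4609  0.5263  0.6227  1.9704 -0.4322  0.7757  0.5622]
base 0.009221554336468957
0.04 0.16 0.039 [2.9135 1.6097 5.3212]
0.08 0.085 0.079 [1.4846 2.1379 5.5231]
0.12 0.141 0.119 [3.1898 1.3566 5.3048]
0.16 0.166 0.159 [3.1863 1.748  5.1756]
0.2 0.137 0.199 [3.1953 1.0488 5.9771]
0.24 0.086 0.239 [3.0122 0.996  5.8824]
0.28 0.175 0.279 [3.935  1.0791 6.4674]
0.32 0.192 0.319 [2.2962 0.5585 5.305 ]
0.36 0.058 0.359 [2.1054 1.6795 6.533 ]
0.4 0.162 0.399 [2.8459 1.9048 6.188 ]
0.44 0.159 0.439 [2.2712 1.7994 5.4697]
0.48 0.096 0.479 [2.7724 2.4177 5.9406]
0.52 0.104 0.519 [2.2288 1.7907 5.6186]
0.56 0.108 0.559 [3.3961 1.1715 6.1505]
0.6 0.085 0.599 [2.0326 0.7664 5.9923]
21.6917
```

The grip width of 22 mm, for a 14 mm bar, looks skewed. I'll check.

Run:
```python
from h import *
a=cam("top");b=cam("scene");np.savez("t2",**a);np.savez("s2",**b)
A=cv2.resize(a["img"][160:205,275:345],None,fx=6,fy=6,interpolation=cv2.INTER_CUBIC)
B=cv2.resize(b["img"][185:240,265:335],None,fx=6,fy=6,interpolation=cv2.INTER_CUBIC)
cv2.imwrite("pics/turn.png",np.vstack([A,B])[...,::-1]); print(manip.get_width(),tq())
```

```text
0.021872559500926387 0.11603424150089837
```

View pics/turn.png

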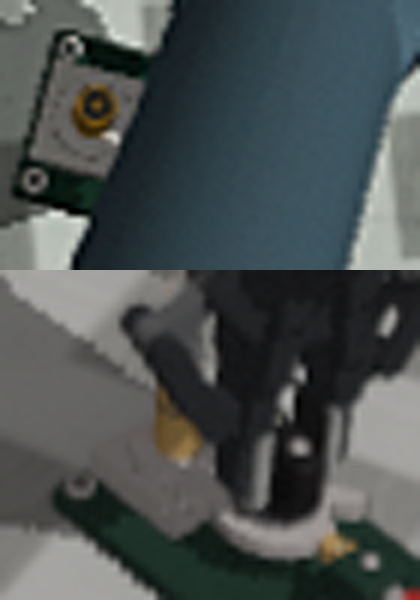

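The top view shows the hook's bright tip at (115,138), near the collar. The scene view shows the knob's white dot at (300,445) between the pads and the roller at (335,545). I'll work out the angles.

Run:
```python
from h import *
a=dict(np.load("t2.npz"));b=dict(np.load("s2.npz"));t0=dict(np.load("top0.npz"))
K=np.array([.554,-.0704])
def rel(p,n):
    d=p[:2]-K; print(n,p,"r",np.linalg.norm(d),"ang",(np.arctan2(d[1],d[0])-PHI+np.pi)%(2*np.pi)-np.pi)
pa=lambda x,y:(275+(x+.5)/6-.5,160+(y+.5)/6-.5)
pb=lambda x,y:(265+(x+.5)/6-.5,185+(y-270+.5)/6-.5)
rel(atz(a,*pa(115,138),.04),"hook tip now")
rel(atz(b,*pb(300,445),.074),"dot now")
rel(atz(b,265+(520.5)/10-.5,180+(330.5)/10-.5,.074),"dot before(scene)")
rel(atz(t0,268+325.5/7-.5,162+(425.5-294)/7-.5,.074),"dot before(top)")
l=[265+390.5/10-.5,180+280.5/10-.5],[265+460.5/10-.5,180+300.5/10-.5]
P=[atz(b,*x,.074) for x in l]; rel(P[0],"line end"); rel(P[1],"line in"); d=P[0]-P[1]; print("line dir",np.arctan2(d[1],d[0])-PHI)
rel(atz(b,*pb(335,548),.036),"roller now")
rel(atz(b,265+545.5/10-.5,180+500.5/10-.5,.036),"roller before")
```

```text
hook tip now [ 0.5562 -0.0299  0.04  ] r 0.04059182239429524 ang 0.2068300770612881
dot now [ 0.551  -0.0797  0.074 ] r 0.00980971634379992 ang 3.0940111307697062
dot before(scene) [ 0.5569 -0.0812  0.074 ] r 0.011172440728151854 ang -2.6139191870872214
dot before(top) [ 0.5564 -0.083   0.074 ] r 0.012826229884795294 ang -2.690086601636419
line end [ 0.5544 -0.0496  0.074 ] r 0.020780998687165698 ang 0.2450279629061134
line in [ 0.5577 -0.0655  0.074 ] r 0.006133473976705084 ang -0.3921440309990847
line dir 0.4712892341415289
roller now [ 0.5483 -0.0997  0.036 ] r 0.02984608651893295 ang -3.072612130629067
roller before [ 0.5503 -0.0951  0.036 ] r 0.024970710996505302 ang -3.030226418345414
```

The knob turned by about 0.55 rad, but the fingertips seem to be gripping a round hub below the bar. I'll release, look and regrip higher, on the bar itself.

Run:
```python
from h import *
K=[.554,-.0704]
fingers.gripper_to(.036); manip.line_to([*K,.14],.15); manip.sleep(.2)
b=cam("scene");np.savez("s3",**b);save(b,"knob2",(275,190,333,232),12)
print(manip.get_t(),np.array(manip.get_joint_pos()),manip.get_eef_rot())
```

```text
23.2083 [-0.5452  0.3826  0.7149  1.9293 -0.3066  0.9423 -0.1326] [-2.6603 -1.6694  0.0032]
```

View pics/knob2.png

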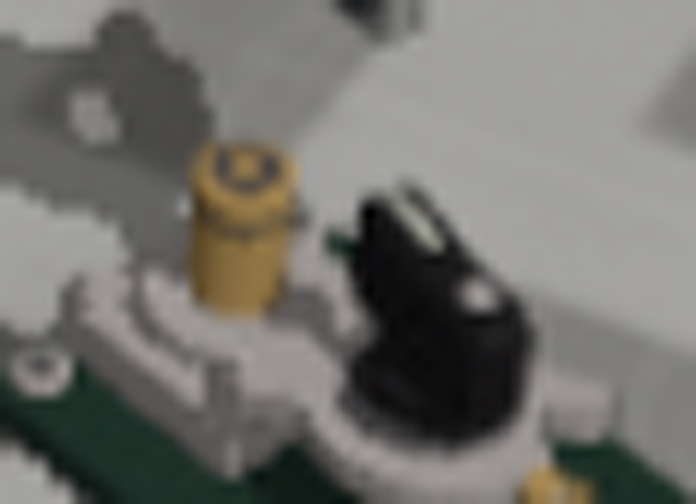

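The bar stands on a round black base, which confirms the hub. The white line runs from (398,190) to (440,248), with the dot at (480,292).

Run:
```python
from h import *
b=dict(np.load("s3.npz"))
P=[atz(b,275+(x+.5)/12-.5,190+(y+.5)/12-.5,.074)[:2] for x,y in((398,190),(440,248),(480,292))]
print(P)
K=np.array([.554,-.0704])
for i,j in((0,1),(0,2),(1,2)):
    d=P[i]-P[j]; print(np.linalg.norm(d),np.arctan2(d[1],d[0])-PHI)
for p in P: d=p-K; print("r",np.linalg.norm(d),np.arctan2(d[1],d[0])-PHI)
```

```text
[array([ 0.5661, -0.0532]), array([ 0.5567, -0.0678]), array([ 0.5506, -0.0799])]
0.01742670275638883 -0.3080516329011258
0.030892080980952273 -0.2636398834542426
0.013504742645992655 -0.2063178118756328
r 0.021068610721538088 -0.3501611558995015
r 0.0037302069065492482 -0.5481198025437978
r 0.010068255625852519 -3.22340558489833
```

```bash
cat > turn.py <<'E'
from h import *
def roller(c):  # brass-coloured pixels near the roller -> centroid at z=.036
    x0,y0=305,218; im=cv2.cvtColor(c["img"][y0:y0+25,x0:x0+30],cv2.COLOR_RGB2HSV)
    m=cv2.inRange(im,(12,110,60),(30,255,255)); v,u=np.nonzero(m)
    return (len(u),round(u.mean()+x0,2),round(v.mean()+y0,2)) if len(u) else None
E
python3 - <<'E'
from turn import *
for f in("scene0","s1","s2","s3"): print(f,roller(dict(np.load(f+".npz"))))
K=[.555,-.0704];A=-.52
manip.reach([*K,.09],ori(A)); manip.line_to([*K,.052],.1); manip.sleep(.2); print(np.array(manip.get_ee_pos()),np.array(manip.get_force()),tq())
base=tq()
fingers.gripper_to(0.,40); manip.sleep(.2)
print("grip",manip.get_width(),np.array(manip.get_ee_pos()),np.array(manip.get_force()),"tq",tq(),"base",base)
q=np.array(solve_ik([*K,.052],ori(A))); turn=0
while turn<.2:
    turn+=.02; q[6]-=.02; manip.set_joints(q)
    t=tq(5)-base; print(round(turn,3),round(t,3),np.array(manip.get_force()))
    if t>.5: print("STOP"); break
c=cam("scene");print(roller(c),manip.get_width(),manip.get_t(),manip.get_joint_pos()[6])
E
```

```text
scene0 (13, np.float64(319.69), np.float64(230.77))
s1 (13, np.float64(319.69), np.float64(230.77))
s2 (13, np.float64(320.31), np.float64(231.0))
s3 (13, np.float64(320.31), np.float64(231.0))
[ 0.5557 -0.0705  0.0528] [-0.5974 -0.0111  0.0281] -0.0029230330995417553
grip 0.013225016634532714 [ 0.5549 -0.0703  0.0522] [-1.5025  0.2035  5.0214] tq 0.028679174506068234 base -0.008862377184819208
0.02 0.119 [-2.5197  0.2489  5.3201]
0.04 0.179 [-1.9728  0.9358  5.5466]
0.06 0.113 [-2.5308 -0.2188  5.616 ]
0.08 0.086 [-2.3853  0.557   5.7864]
0.1 0.027 [-2.6151  0.3416  5.201 ]
0.12 0.126 [-2.2995  1.0297  5.4257]
0.14 0.21 [-1.3847  0.5549  4.7732]
0.16 0.185 [-2.9886  1.027   5.2124]
0.18 0.256 [-2.8129  1.6093  5.963 ]
0.2 0.185 [-1.6194  0.8118  5.1961]
0.22 -0.026 [-1.6549  0.2066  6.052 ]
(12, np.float64(320.33), np.float64(230.83)) 0.013115437429674767 28.8 -0.3233470763609448
```

```bash
cat > go.py <<'E'
from turn import *
import sys
n,step=int(sys.argv[1]),float(sys.argv[2])
q=np.array(solve_ik([.555,-.0704,.052],manip.get_eef_rot())); q[6]=manip.get_joint_pos()[6]
q0=q[6]
for i in range(n):
    q[6]-=step; manip.set_joints(q); t=tq(10)+.009
    r=roller(cam("scene")); print(round(q0-q[6],3),round(t,3),r,round(np.array(manip.get_torque())[2],3))
    if t>.42 : print("STOP"); break
    if r and r[1]<318.9: print("roller in"); break
print(manip.get_t(),manip.get_joint_pos()[6])
E
python3 go.py 10 .025
```

```text
0.025 0.042 (13, np.float64(320.23), np.float64(230.69)) 0.037
0.05 0.024 (15, np.float64(319.93), np.float64(230.93)) -0.014
0.075 0.009 (13, np.float64(319.85), np.float64(230.92)) -0.038
0.1 -0.081 (12, np.float64(319.75), np.float64(230.58)) -0.14
0.125 -0.09 (11, np.float64(319.27), np.float64(230.55)) -0.081
0.15 -0.062 (10, np.float64(319.2), np.float64(230.7)) -0.115
0.175 -0.059 (8, np.float64(319.25), np.float64(230.5)) -0.063
0.2 -0.04 (7, np.float64(319.29), np.float64(230.43)) -0.067
0.225 -0.017 (11, np.float64(318.73), np.float64(230.27)) -0.042
roller in
33.0 -0.5487382760419985
```

```bash
sed -i 's/t>.42/t>.15/; s/r\[1\]<318.9/r[1]<300/' go.py; python3 go.py 9 .012
```

```text
0.012 0.037 (13, np.float64(318.69), np.float64(230.38)) 0.004
0.024 0.049 (13, np.float64(318.69), np.float64(230.38)) 0.085
0.036 0.085 (13, np.float64(318.46), np.float64(230.15)) 0.091
0.048 0.11 (13, np.float64(318.46), np.float64(230.15)) 0.036
0.06 0.134 (13, np.float64(318.46), np.float64(230.15)) 0.139
0.072 0.127 (12, np.float64(318.42), np.float64(230.25)) 0.114
0.084 0.11 (13, np.float64(318.46), np.float64(230.15)) 0.162
0.096 0.117 (13, np.float64(318.46), np.float64(230.15)) 0.112
0.108 0.128 (11, np.float64(318.36), np.float64(230.45)) 0.04
37.2 -0.6566454708090514
```

Run:
```python
from turn import *
c=dict(np.load("s3.npz"));K=np.array([.5548,-.0704])
for r in(.025,.026,.028,.030,.032): print(r,proj(c,[*(K-r*U),.036]))
print(tq(20),manip.get_joint_pos()[6])
```

```text
0.025 (np.float64(318.3940079207545), np.float64(229.9385553057009))
0.026 (np.float64(318.71555642199604), np.float64(230.1853268141694))
0.028 (np.float64(319.35992389996454), np.float64(230.67984485400586))
0.03 (np.float64(320.00599093015376), np.float64(231.17566721049633))
0.032 (np.float64(320.65376424542694), np.float64(231.67279905075807))
0.09278866283857189 -0.6566756395395811
```

The roller sits at r ≈ 25.2 mm and held there over the last 0.07 rad, so it has dropped. Release and check.

Run:
```python
from turn import *
fingers.gripper_to(.034); p=manip.get_ee_pos(); manip.line_to([p[0],p[1],.16],.15)
manip.reach([.45,.1,.25],ori(-.262)); manip.sleep(.3)
b=cam("scene");a=cam("top"); print(roller(b),manip.get_t(),np.array(manip.get_force()),atd(b,*proj(b,[.5675,-.0202,.060])))
A=cv2.resize(a["img"][155:205,265:345],None,fx=6,fy=6,interpolation=cv2.INTER_CUBIC)
B=cv2.resize(b["img"][190:240,260:340],None,fx=6,fy=6,interpolation=cv2.INTER_CUBIC)
cv2.imwrite("pics/end.png",np.vstack([A,B])[...,::-1])
```

```text
(12, np.float64(318.42), np.float64(230.33)) 40.0167 [0.1558 0.6251 0.2713] [ 0.567  -0.0205  0.0605]
```

View pics/end.png

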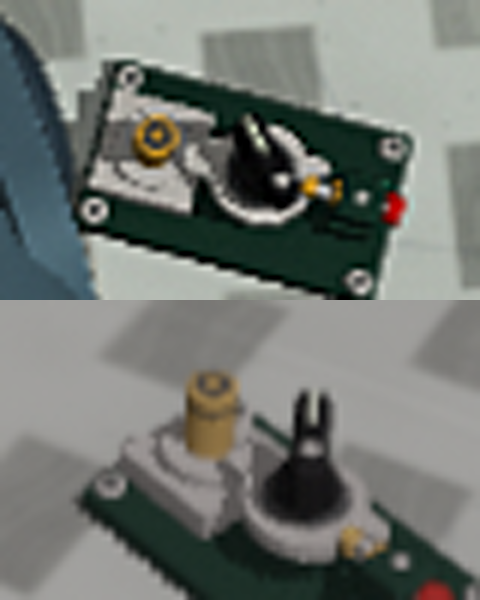

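The top view shows the hook at (205,160), over the collar, with the die upright at (157,140). The roller at (312,187) is tucked into the notch next to the end wall. Handing in.

```bash
python3 -c "
from h import *
print(manip.finish_job(),manip.get_t())"
```

```text
the job is handed in; nothing more can be done
the job is handed in; nothing more can be done
```

I seated the brass die fully in the bore, turned the knob until the roller dropped into the cam's notch with the hook over the collar, let go, and handed the job in at about 40 s; no verdict was returned.

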